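# Clamp the bamboo tray on the spice shelf

## Task

Slide the bamboo tray gently under the steel screw clamp until the end of its lip is fully home, square and centred against the clamp's upright. Then turn the red knob clockwise until the rubber pad just touches the lip, and tighten it by a quarter turn more, no further, so that the tray is held without crushing the bamboo. Let go, and leave the jars, the salt cellar and the cezve where they stand.

Things in the scene. Friction and masses are not known exactly. Their poses are not given: they have to be found in the camera images.
- clamp: Steel C-shaped screw clamp bolted to the pine shelf (shelf top 50 mm above the work surface). Origin on the shelf top, under the vertical screw axis; z up; x points into the throat, the way the tray enters. Upright: 48 mm wide, front face (stop) at x = 34 mm, 64 mm high, with a low flange behind it. Arm over the throat: from x = -18 mm to the upright, 50 to 64 mm above the shelf, 34 mm wide.
- clamp_stop (a point): Middle of the stop face on the upright, 7 mm above the shelf; axes as clamp. The tip of the tray's lip must end here.
- knob_grip (a point): Grip point in the red knob, on the screw axis, 7 mm below its top, 105 mm above the shelf at knob angle 0. The knob is a block 48 mm long (point x), 34 mm thick (point y: grip across it), 26 mm high, white dot near its +x end. The point turns and sinks with the knob. Space all round and above; the clamp's arm is 22 mm below the knob at knob angle 0.
- knob (a joint): Knob angle (rad), growing clockwise seen from above, which lowers knob and pad by 24 mm per turn (3.82 mm per rad). Starts at 0 to 0.5; can go to 7. Stays where it is left. Dry friction 0.26 N m both ways. When the pad touches, the load torque (more to tighten, less to turn back) jumps to about 0.06 N m within 0.2 rad, then grows by 0.09 N m per rad.
- screw: Spindle with all it carries: knob on top, below the arm a brass sleeve and a round pad, 26 mm across, rubber underside. The sleeve is screwed in by an unknown amount, so the pad starts 3 to 13 mm above the lip's top. Pad is sprung: 16 N soon after first touch, then 23 N per rad more, about 49 N a quarter turn after touching. Origin on the screw axis, at shelf height at knob angle 0, sinking with the knob.
- tray: Loose bamboo tray, 0.25 to 0.5 kg, lying flat on the shelf. Origin at the centre of the underside of its body, z up, x towards its lip. Body 120 (x) by 100 (y) mm with an 18 mm high, 6 mm thick rim and 8 mm floor; a solid lip 50 mm wide and 14 mm thick reaches out from x = 60 to x = 140 mm. A darker carrying rib stands on the middle of the floor, 60 mm long (x), 14 mm thick (y), its top 46 mm above the shelf.
- tray_rib (a point): Grip point inside the tray's rib, above the tray's origin, 36 mm above the shelf; axes as tray (grip across y).
- tray_tip (a point): Middle of the end face of the tray's lip, 140 mm from the tray's origin along its x, 7 mm above its underside.
- jar_a: Glass spice jar with red lid, 44 mm across, 83 mm high, beside the clamp; origin under its centre. Leave alone.
- jar_b: Second such glass spice jar, beside the tray's path; origin under its centre. Leave alone.
- salt: White ceramic salt cellar, 64 mm across, 61 mm high, on the clamp's other side; origin under its centre. Leave alone.
- cezve: Steel cezve, 80 mm across, 62 mm high, with a long handle; origin under its bowl. Leave alone.
Not all that is in view belongs to the job. What is shaped like the tray but pink is not meant.

How it is judged:
By the outcome, as a careful person would: the job done as asked, in the order asked, and still so for the second after the job is handed in, with the robot touching nothing.
It also fails if it takes over 72 s, if anything falls off the work surface, if the arm or the gripper's body presses on something with over 40 N, if the wrist force passes 120 N, or if a joint passes its speed limit or range.

## Robot

A 6-joint arm with a two-finger parallel gripper is mounted at the origin on the work surface. World frame = base frame: x ahead of the robot, y to its left, z up, the work surface at z = 0. Lengths are in m, angles in rad, forces in N, time in s.
With the tool pointing down it reaches from about 0.4 to 0.925 m from the base axis. Payload 3.4 kg.
Tool frame: the origin (TCP) lies on the front face of the gripper's body, between the roots of the fingers; the fingertips stand nose_length ahead of it and the grasp point (between the pads) lies 54 mm ahead of it (nose_length is the distance from the TCP to the fingertips, in m); y points along the fingers, x is the direction in which the jaws open and shut, and the axes are right-handed (so a half turn about y gives the same grasp; the last joint's range is limited). The gripper opens to 85 mm and grips with 20 to 120 N. Pads are 22 mm wide; open, the fingers measure 114 mm over their backs; the gripper's body (76 mm by 85 mm) begins 54 mm behind the grasp point. The pads swing forward as they close: fully open they stand 13 mm farther back than shut.
Start: joints at [-1.208, 0.307, 1.506, -0, 1.328, -0.073], TCP at [0.243, -0.521, 0.304] pointing down, gripper open.
Joint ranges: [-3.12, 3.12], [-1.05, 2.28], [0.14, 2.33], [-1.42, 4.57], [0.1, 2.73], [-2.68, 2.68]. Speed limits (rad/s): [2.57, 2.57, 3.14, 3.14, 3.14, 3.14].

## Interface

Orientations are given as [roll, pitch, yaw] about the fixed x, y, z axes, in that order (R = Rz(yaw) Ry(pitch) Rx(roll)).
In Python, from cell import * gives the robot as it stands.
- The arm moves only by the shell command python3 -m jog 'ROWS' [FORCE]. ROWS is a JSON object of lists of equal length, an entry for each row: "offset": the shift along the tool's x, y, z in m, a list of three; "rot": the turn, a rotation vector about the tool's x, y, z in degrees, a list of three; "claw": the opening, from -1 (shut) to 1 (fully open). A call has 1 to 12 rows; each row shifts and turns the commanded pose from where the row before left it, along the tool's axes as they then stand; what a row does not reach is not made up. A row lasts 1/8 s, in which the tool goes at most 62.5 mm and 10.7 degrees, less where a joint would pass 70% of its speed; a pose out of reach is approached as far as the arm can. A call with a gripper value outside its range is refused whole. The fingers move at their own pace and stop on an object; FORCE is the grip in N (left out, the last holds). Time passes only in rows, so rows that do not move let the fingers close. It gives the time, the measured TCP pose, the force and the opening at its end, in the units of the state.
- get_state(): the state, without advancing time (a new reading comes with each control period).
- capture(name): name is "scene" or "top" or "wrist"; returns the picture (400x640x3 uint8, blue, green, red); there is no depth.
- calibration(name): a dict with "K" (3x3 intrinsics, pixels), "position" and "attitude" of the camera in the world; the wrist camera has in their place "mount" (4x4, takes a point from camera to tool coordinates, whose origin is the TCP and whose axes are the tool frame's). Camera axes: x right, y down, z forward; pixel columns grow to the right and rows downward; lengths in m; the calibration is good to about 2 mm. A picture is of the moment at which its call begins: read the wrist's pose just before it. calibration takes no time and is no camera call.
- close_job(): hands the job in, once; it reports no verdict.
Trained networks look in the newest picture that a camera, given by its name, has taken for a name from the list of things; names that differ only in an ending like _2 or _b are one class to them, and where a whole thing is asked for, a point or a joint stands for the part that bears it (a point fixed in the world has none). Each returns a list of dicts, best first, with "score" (0 to 1); they miss things now and then, are a little off and sometimes report something else, mostly with a low value. They report only what shows in the picture. A call takes as long as a camera call. They do not tell look-alikes from the thing itself.
- boxes_of(camera, query): "rect" ([left, top, right, bottom] in pixels, round what is visible of it).
The state is a dict: "clock": time; "joint_pos": joint angles; "joint_vel": joint speeds; "joint_torque": joint torques, N m; "tcp_pos": TCP position; "eef_rot": TCP orientation; "force": force on the tool from outside, world axes, zero at the start; "ft_torque": the same for the moment, N m; "gripper_width": finger opening in m.
Only numpy, scipy, OpenCV 4.12 (cv2) and the standard library are available. Lean on these libraries where they do the work, as an engineer would, in place of code of your own. Each camera call takes 0.05 s, during which the arm holds its last target.

## Working session

There is one attempt and no reset: what is moved stays moved. The work goes in short steps, Python scripts to look and compute and a shell command to move; the robot and the scene stay as the last step left them, time stands still between calls to the robot, and variables do not carry over. Pictures are saved under pics/ and viewed, and the job is handed in when it is done.

```bash
ls; mkdir -p pics; python3 - <<'E'
from cell import *
import cv2
s=get_state(); print(s)
for n in ["scene","top","wrist"]:
    cv2.imwrite(f"pics/{n}0.png",capture(n)); print(n,calibration(n))
E
```

```text
pics
{'clock': 0.0, 'joint_pos': array([-1.20846039e+00,  3.07598421e-01,  1.50767654e+00,  2.10672459e-06,
        1.32840053e+00, -7.34892461e-02]), 'joint_vel': array([-0.00211471,  0.00011866, -0.00106671,  0.00024301,  0.00033944,
       -0.00208855]), 'joint_torque': array([-7.59749346e-04, -4.57553887e+01, -2.51912463e+01, -5.72286376e-05,
        1.33412378e-02,  1.33258204e-06]), 'tcp_pos': array([ 0.24253014, -0.52074325,  0.30296514]), 'eef_rot': array([-1.57064136,  0.00207707, -1.13497149]), 'force': array([0.96398706, 0.01230122, 0.61371705]), 'ft_torque': array([ 0.01947556, -0.0212565 , -0.04277904]), 'gripper_width': 0.08556627210138695}
scene {'K': array([[468.36599338,   0.        , 322.45598096],
       [  0.        , 468.36599338, 205.50823481],
       [  0.        ,   0.        ,   1.        ]]), 'position': array([1.11076265, 0.24668733, 0.92082469]), 'attitude': array([-2.44743536,  0.01333396,  1.81706167])}
top {'K': array([[511.79481579,   0.        , 320.36945464],
       [  0.        , 511.79481579, 195.50539462],
       [  0.        ,   0.        ,   1.        ]]), 'position': array([0.36600909, 0.05700641, 1.46571042]), 'attitude': array([-3.09404359, -0.01712534, -1.54233681])}
wrist {'K': array([[347.02481719,   0.        , 317.44592236],
       [  0.        , 347.02481719, 196.20104737],
       [  0.        ,   0.        ,   1.        ]]), 'mount': array([[ 9.99999737e-01, -3.51167302e-04,  6.35172838e-04,
         6.57246909e-04],
       [-7.12748338e-04, -3.10030676e-01,  9.50726286e-01,
        -6.94311204e-02],
       [-1.36940921e-04, -9.50726489e-01, -3.10030845e-01,
         7.93672936e-02],
       [ 0.00000000e+00,  0.00000000e+00,  0.00000000e+00,
         1.00000000e+00]])}
```

View pics/scene0.png

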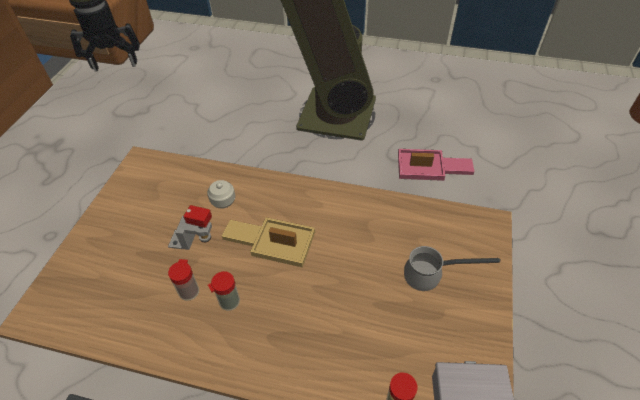

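View pics/top0.png

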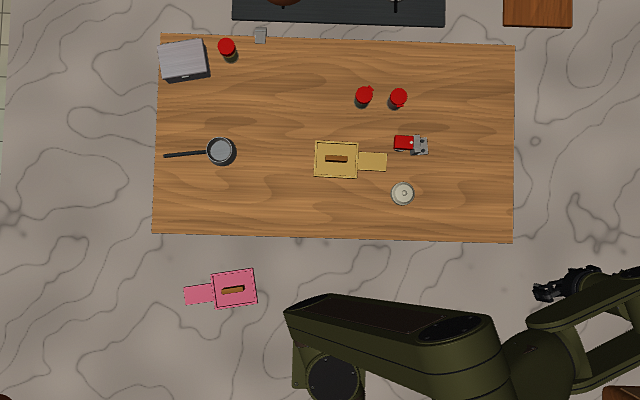

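View pics/wrist0.png

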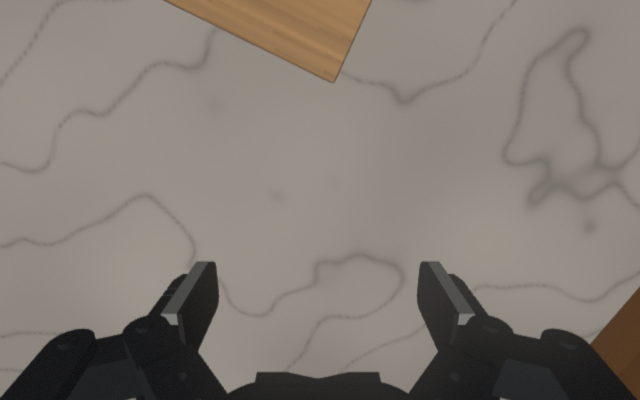

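```bash
cat > h.py <<'E'
import numpy as np, cv2
from scipy.spatial.transform import Rotation as R
from cell import *
def cam(n,s=None):
    c=calibration(n);K=c["K"]
    if n=="wrist":
        T=np.eye(4);T[:3,:3]=R.from_euler('xyz',s["eef_rot"]).as_matrix();T[:3,3]=s["tcp_pos"];T=T@c["mount"]
        return K,T[:3,:3],T[:3,3]
    return K,R.from_euler('xyz',c["attitude"]).as_matrix(),c["position"]
def at_z(C,uv,z):
    K,Rm,p=C;d=Rm@np.linalg.solve(K,[uv[0],uv[1],1.]);return p+d*(z-p[2])/d[2]
def proj(C,P):
    K,Rm,p=C;q=K@(Rm.T@(np.asarray(P,float)-p));return q[:2]/q[2]
E
python3 - <<'E'
from h import *
for n in ["top","scene"]:
    print(n)
    for q in ["clamp","screw","tray","tray_rib","jar_a","salt","cezve"]:
        b=boxes_of(n,q); print(q,[(np.round(x["rect"]).tolist(),round(x["score"],2)) for x in b[:4]])
i=cv2.imread("pics/top0.png")[70:230,300:440]
cv2.imwrite("pics/topc.png",cv2.resize(i,None,fx=4,fy=3.75*4/3.75*0.93,interpolation=cv2.INTER_CUBIC) if 0 else cv2.resize(i,(525,600),interpolation=cv2.INTER_CUBIC))
i=cv2.imread("pics/scene0.png")[170:320,160:330]
cv2.imwrite("pics/scenec.png",cv2.resize(i,(680,600),interpolation=cv2.INTER_CUBIC))
E
```

```text
top
clamp [([397.0, 136.0, 427.0, 159.0], 0.59)]
screw []
tray [([180.0, 267.0, 256.0, 308.0], 0.94), ([310.0, 143.0, 390.0, 182.0], 0.68)]
tray_rib [([183.0, 265.0, 258.0, 308.0], 0.9), ([315.0, 142.0, 388.0, 179.0], 0.73)]
jar_a [([388.0, 90.0, 405.0, 112.0], 0.82), ([354.0, 85.0, 373.0, 109.0], 0.79), ([394.0, 132.0, 414.0, 148.0], 0.34)]
salt [([391.0, 182.0, 418.0, 206.0], 0.94)]
cezve [([163.0, 138.0, 239.0, 167.0], 0.83), ([389.0, 88.0, 407.0, 110.0], 0.34)]
scene
clamp [([171.0, 208.0, 216.0, 250.0], 0.88), ([403.0, 244.0, 501.0, 287.0], 0.57)]
screw [([182.0, 204.0, 215.0, 242.0], 0.73), ([184.0, 204.0, 212.0, 225.0], 0.34)]
tray [([396.0, 146.0, 476.0, 182.0], 0.86), ([223.0, 215.0, 314.0, 267.0], 0.81)]
tray_rib [([220.0, 218.0, 314.0, 265.0], 0.76), ([396.0, 150.0, 473.0, 179.0], 0.58)]
jar_a [([170.0, 260.0, 198.0, 302.0], 0.82), ([209.0, 274.0, 239.0, 308.0], 0.73)]
salt [([206.0, 179.0, 234.0, 208.0], 0.8)]
cezve [([404.0, 244.0, 499.0, 289.0], 0.79)]
```

View pics/topc.png

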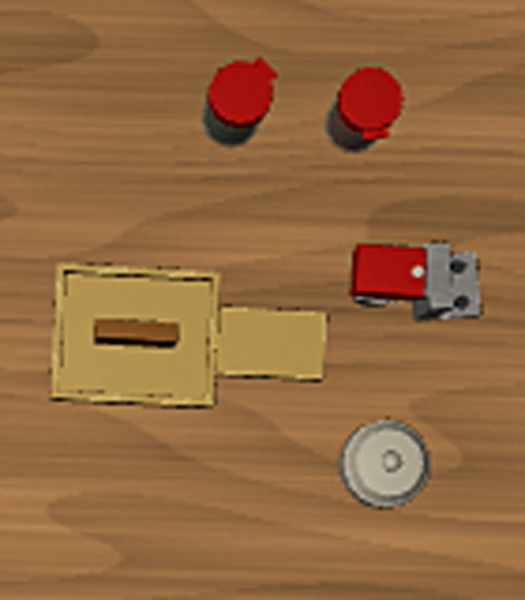

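View pics/scenec.png

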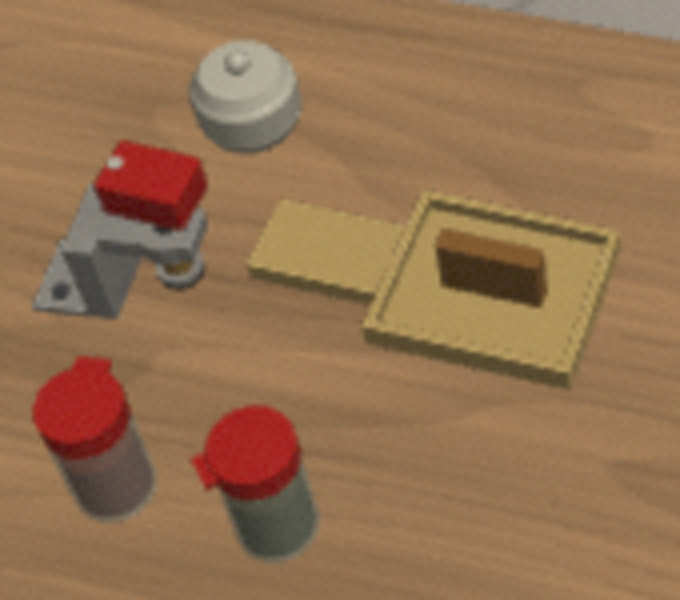

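```bash
python3 - <<'E'
from h import *
C=cam("top"); S=cam("scene")
sx=140/525;sy=160/600
f=lambda u,v:(300+u*sx,70+v*sy)
def g(u,v): return (160+u/4,170+v/4)
for n,p,z in [("rim1",(58,264),.068),("rim2",(218,273),.068),("rim3",(213,406),.068),("rim4",(51,399),.068),("ribc",(137,333),.096),("lip1",(327,312),.064),("lip2",(323,380),.064),("k1",(358,244),.162),("k2",(428,245),.162),("k3",(423,300),.162),("k4",(353,298),.162),("dot",(417,271),.162),("up1",(447,242),.114),("up2",(446,318),.114),("bolt1",(459,267),.055),("bolt2",(461,303),.055),("jarB",(241,92),.133),("jarA",(371,98),.133),("salt",(386,463),.10)]:
    print(n,np.round(at_z(C,f(*p),z)*1000,1)[:2])
print("scene")
for n,p,z in [("rim1",(430,193),.068),("rim2",(618,238),.068),("rim3",(570,378),.068),("rim4",(367,330),.068),("ribc",(490,251),.096),("lip1",(284,201),.064),("lip2",(249,266),.064),("k1",(127,142),.162),("k2",(206,163),.162),("k3",(178,210),.162),("k4",(98,180),.162),("dot",(115,162),.162),("jarB",(253,445),.133),("jarA",(85,408),.133)]:
    print(n,np.round(at_z(S,g(*p),z)*1000,1)[:2])
E
```

```text
rim1 [584.3  52.8]
rim2 [581.3 -64.8]
rim3 [483.4 -63.6]
rim4 [485.  55.]
ribc [531.9  -5.2]
lip1 [ 555.6 -146.1]
lip2 [ 505.3 -144.3]
k1 [ 589.9 -152.2]
k2 [ 590.7 -200.3]
k3 [ 552.6 -197.6]
k4 [ 552.5 -149.5]
dot [ 572.5 -193.1]
up1 [ 601.5 -223.3]
up2 [ 547.1 -223.7]
bolt1 [ 593.4 -244.8]
bolt2 [ 566.6 -246.8]
jarB [699.8 -72.1]
jarA [ 698.5 -163.8]
salt [ 443.6 -185.6]
scene
rim1 [492.1 -52.1]
rim2 [498.1  62.3]
rim3 [594.8  61.1]
rim4 [591.1 -55.5]
ribc [543.2   2.5]
lip1 [ 514.7 -134.4]
lip2 [ 563.2 -136.7]
k1 [ 565.1 -186.4]
k2 [ 568.7 -140. ]
k3 [ 601.2 -141.8]
k4 [ 592.6 -190.4]
dot [ 579.3 -186.9]
jarB [707.  -63.6]
jarA [ 707. -152.]
```

```bash
python3 -c "
from cell import *
print(globals().get('nose_length'))"; python3 -m jog '{"offset":[[0,0,0],[0,0,0],[0,0,0],[0,0,0],[0,0,0],[0,0,0],[0,0,0]],"rot":[[0,-9.3,0],[0,-9.3,0],[0,-9.3,0],[0,-9.3,0],[0,-9.3,0],[0,-9.3,0],[0,-9.2,0]],"claw":[1,1,1,1,1,1,1]}'
python3 -m jog '{"offset":[[0.03,-0.01,0.04],[0.031,-0.012,0.042],[0.031,-0.012,0.042],[0.031,-0.012,0.042],[0.031,-0.012,0.042],[0.031,-0.012,0.042],[0.031,-0.012,0.042],[0.031,-0.012,0.042],[0.031,-0.012,0.042],[0.03,-0.012,0.035],[0,0,0],[0,0,0]],"rot":[[0,0,0],[0,0,0],[0,0,0],[0,0,0],[0,0,0],[0,0,0],[0,0,0],[0,0,0],[0,0,0],[0,0,0],[0,0,0],[0,0,0]],"claw":[1,1,1,1,1,1,1,1,1,1,1,1]}'
python3 - <<'E'
from h import *
s=get_state(); print(s["tcp_pos"],s["eef_rot"],s["force"])
cv2.imwrite("pics/w1.png",capture("wrist"))
np.save("s_w1.npy",s,allow_pickle=True)
i=cv2.imread("pics/w1.png"); cv2.imwrite("pics/w1b.png",cv2.resize(i,(800,500),interpolation=cv2.INTER_CUBIC))
E
```

```text
0.0726
clock: 1.72
tcp_pos: [0.2427, -0.5213, 0.3039]
eef_rot: [-1.571, -0.0, 0.005]
force: [0.6, -0.4, 1.0]
gripper_width: 0.0853
clock: 3.22
tcp_pos: [0.5505, -0.1105, 0.4215]
eef_rot: [-1.571, 0.001, 0.0]
force: [-0.9, 0.1, -0.3]
gripper_width: 0.0854
[ 0.55049695 -0.11049602  0.42149569] [-1.57121020e+00  1.23597619e-03  6.41385269e-05] [-0.91164782  0.09433489 -0.26743762]
```

View pics/w1b.png

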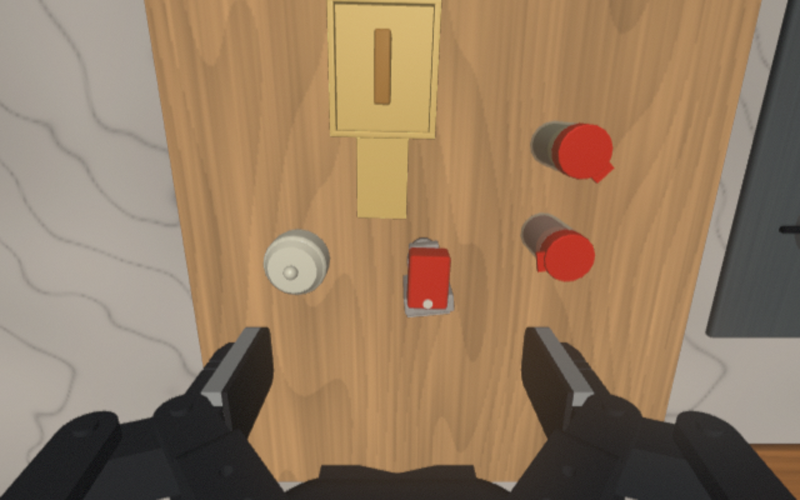

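```bash
python3 - <<'E'
from h import *
i=cv2.imread("pics/w1.png")
cv2.imwrite("pics/w1c.png",cv2.resize(i[0:180,250:370],(400,600),interpolation=cv2.INTER_CUBIC))
cv2.imwrite("pics/w1d.png",cv2.resize(i[180:260,300:380],(600,600),interpolation=cv2.INTER_CUBIC))
E
```

```text
(no output)
```

View pics/w1c.png

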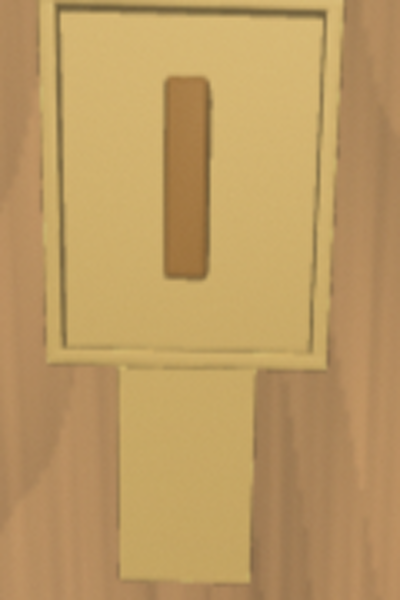

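View pics/w1d.png

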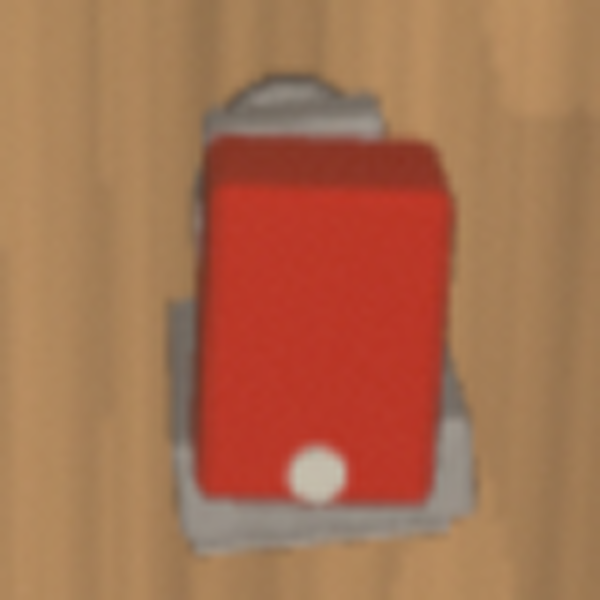

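```bash
python3 - <<'E'
from h import *
s=np.load("s_w1.npy",allow_pickle=True).item()
C=cam("wrist",s)
f=lambda u,v:(250+u/3.3333,v/3.3333)
g=lambda u,v:(300+u/7.5,180+v/7.5)
for n,p,z in [("rimBL",f(46,363),.068),("rimBR",f(327,368),.068),("rimTL",f(39,2),.068),("rimTR",f(344,2),.068),("rib1",f(164,78),.096),("rib2",f(209,78),.096),("rib3",f(209,278),.096),("rib4",f(164,278),.096),("lipT1",f(121,366),.064),("lipT2",f(255,370),.064),("lip1",f(120,578),.064),("lip2",f(250,583),.064),
 ("k1",g(205,184),.162),("k2",g(452,193),.162),("k3",g(432,502),.162),("k4",g(197,495),.162),("dot",g(317,474),.162),
 ("kb1",g(212,138),.136),("kb2",g(435,145),.136),("arm1",g(207,113),.114),("arm2",g(380,97),.114),("fl1",g(197,552),.056),("fl2",g(475,513),.056),("up",g(170,302),.114),("up",g(176,445),.114),("up2",g(460,412),.114)]:
    print(n,np.round(p,1),np.round(at_z(C,p,z)*1000,1)[:2])
E
```

```text
rimBL [263.8 108.9] [486.8 -61.2]
rimBR [348.1 110.4] [586.8 -63. ]
rimTL [261.7   0.6] [490.1  52.7]
rimTR [353.2   0.6] [589.1  52.7]
rib1 [299.2  23.4] [531.6  26.3]
rib2 [312.7  23.4] [545.5  26.3]
rib3 [312.7  83.4] [545.3 -32.4]
rib4 [299.2  83.4] [530.7 -32.4]
lipT1 [286.3 109.8] [513.1 -62.6]
lipT2 [326.5 111. ] [561.2 -64. ]
lip1 [286.  173.4] [ 510.5 -141. ]
lip2 [325.  174.9] [ 560.  -142.9]
k1 [327.3 204.5] [ 560.4 -148.1]
k2 [360.3 205.7] [ 593.5 -149.4]
k3 [357.6 246.9] [ 592.5 -195.2]
k4 [326.3 246. ] [ 559.7 -194.1]
dot [342.3 243.2] [ 576.3 -190.9]
kb1 [328.3 198.4] [ 562.1 -150.3]
kb2 [358.  199.3] [ 594.2 -151.3]
arm1 [327.6 195.1] [ 562.  -153.6]
arm2 [350.7 192.9] [ 588.3 -151.1]
fl1 [326.3 253.6] [ 562.7 -258.2]
fl2 [363.3 248.4] [ 614.  -250.2]
up [322.7 220.3] [ 556.5 -184.6]
up [323.5 239.3] [ 557.6 -209.1]
up2 [361.3 234.9] [ 602.5 -203.4]
```

```bash
python3 -m jog '{"offset":[[0.006,0.02,-0.04],[0.006,0.03,-0.04],[0.006,0.03,-0.04],[0.006,0.03,-0.04],[0,0,0]],"rot":[[0,0,0],[0,0,0],[0,0,0],[0,0,0],[0,0,0]],"claw":[1,1,1,1,1]}'
python3 - <<'E'
from h import *
s=get_state(); print(s["tcp_pos"],s["eef_rot"],s["force"])
i=capture("wrist");cv2.imwrite("pics/w2.png",i)
np.save("s_w2.npy",s,allow_pickle=True)
cv2.imwrite("pics/w2b.png",i)
cv2.imwrite("pics/w2c.png",cv2.resize(i[0:200,240:400],(480*1,600),interpolation=cv2.INTER_CUBIC))
E
```

```text
clock: 3.9
tcp_pos: [0.5723, -0.2739, 0.3081]
eef_rot: [-1.569, 0.006, -0.006]
force: [-0.1, 0.1, -0.7]
gripper_width: 0.0854
[ 0.57227707 -0.27394365  0.30807762] [-1.56870271  0.00628176 -0.00613554] [-0.13166481  0.14334052 -0.67981662]
```

View pics/w2b.png

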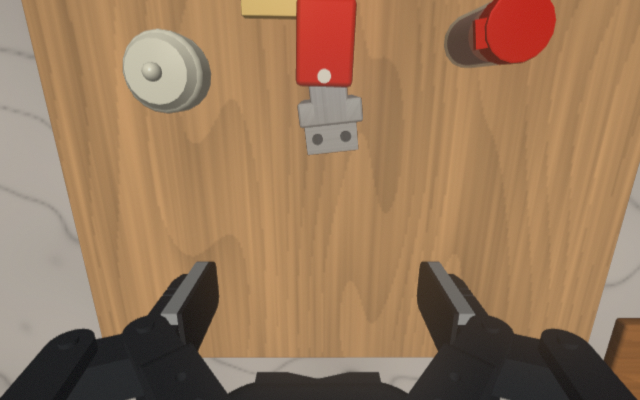

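View pics/w2c.png

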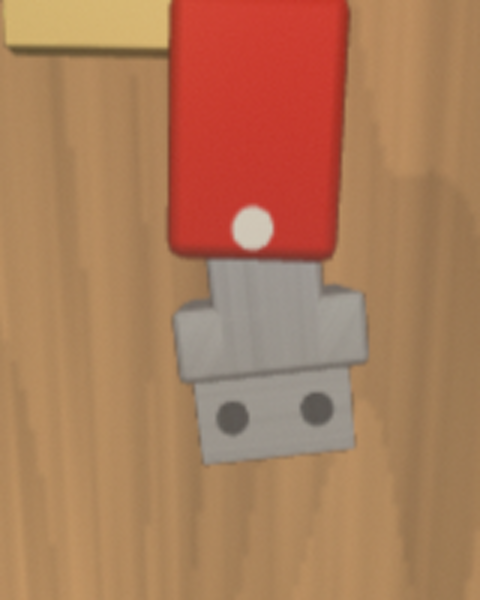

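```bash
python3 - <<'E'
from h import *
s=np.load("s_w2.npy",allow_pickle=True).item()
C=cam("wrist",s)
g=lambda u,v:(240+u/3,v/3)
P={}
for n,p,z in [("upBL",g(184,382),.114),("upBR",g(367,362),.114),("upFL",g(175,315),.114),("upFR",g(362,292),.114),("flL",g(205,463),.056),("flR",g(355,446),.056),("flL0",g(205,463),.062),("flR0",g(355,446),.062),("b1",g(232,418),.056),("b2",g(317,408),.056),("arm1",g(210,262),.114),("arm2",g(321,262),.114),("dot",g(252,228),.162),("k3",g(336,258),.162),("k4",g(170,252),.162),("k1",g(172,0),.162),("k2",g(349,0),.162),("lip1",g(5,48),.064),]:
    P[n]=at_z(C,p,z)*1000
    print(n,np.round(P[n],1)[:2])
for a,b in [("upBL","upBR"),("upFL","upFR"),("flL","flR"),("b1","b2")]:
    d=P[b]-P[a]; print(a,np.degrees(np.arctan2(d[1],d[0])),np.hypot(*d[:2]),((P[a]+P[b])/2)[:2])
E
```

```text
upBL [ 559.5 -226.4]
upBR [ 605.1 -221.7]
upFL [ 557.6 -210.1]
upFR [ 603.3 -205. ]
flL [ 562.5 -258.3]
flR [ 609.2 -253.2]
flL0 [ 562.7 -257.1]
flR0 [ 608.5 -252.1]
b1 [ 571.  -244.3]
b2 [ 597.2 -241.4]
arm1 [ 566.3 -197.8]
arm2 [ 593.1 -197.9]
dot [ 575.9 -191. ]
k3 [ 592.5 -196.7]
k4 [ 559.7 -195.3]
k1 [ 561.2 -151.2]
k2 [ 593.7 -151.5]
lip1 [ 510.1 -142.5]
upBL 5.826851147984453 45.833718225475884 [ 582.2538834  -224.04335291]
upFL 6.436908643801937 45.98019982887743 [ 580.42624722 -207.53919024]
flL 6.23450048560011 46.988673919913005 [ 585.84837596 -255.74494483]
b1 6.385132524802743 26.313484321523777 [ 584.09996744 -242.83285883]
```

```bash
python3 -m jog '{"offset":[[-0.006,0,0.045],[-0.006,0,0.045],[-0.006,0,0.045],[-0.006,0,0.045],[-0.006,0.03,0.045],[-0.004,0.03,0.045],[0,0,0],[0,0,0],[0,0,0]],"rot":[[0,1,0],[0,0,0],[0,0,0],[0,0,0],[0,0,0],[0,0,0],[0,0,0],[0,0,0],[0,0,0]],"claw":[1,1,0,0,0,0,0,0,0]}' 30
python3 - <<'E'
from h import *
s=get_state(); print(s["tcp_pos"],s["eef_rot"],s["force"])
i=capture("wrist");cv2.imwrite("pics/w3.png",i)
C=cam("wrist",s)
for P in [(.5383,-.003,.096),(.5383,-.003,.04+.054)]: print(proj(C,P))
E
```

```text
clock: 5.08
tcp_pos: [0.5458, -0.001, 0.2534]
eef_rot: [-1.571, -0.003, -0.019]
force: [-0.1, 0.3, -0.4]
gripper_width: 0.0427
[ 0.54576108 -0.00098359  0.25339753] [-1.57127092 -0.00299861 -0.01913587] [-0.13051271  0.26642863 -0.3801917 ]
[305.82545947 205.57860762]
[305.90521267 204.61434737]
```

View pics/w3.png

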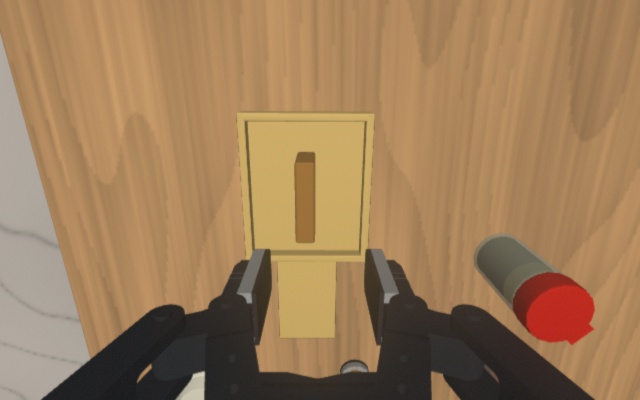

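```bash
python3 - <<'E'
from h import *
s=get_state(); C=cam("wrist",s); print(s["tcp_pos"],s["eef_rot"])
i=capture("wrist")
for n,p,z in [("r1",(297,161),.096),("r2",(315,161),.096),("r3",(315,243),.096),("r4",(295.5,243),.096),("t1",(238,114),.068),("t2",(374.5,114),.068),("t3",(368.5,261),.068),("t4",(246,261),.068)]:
    print(n,np.round(at_z(C,p,z)*1000,1)[:2])
cv2.imwrite("pics/w3c.png",cv2.resize(i[100:350,230:380],(480,800))[:600])
E
```

```text
[ 0.54572145 -0.00108148  0.25321961] [-1.57117323 -0.00268947 -0.01946911]
r1 [533.3  28.6]
r2 [545.3  28.3]
r3 [544.  -31.7]
r4 [529.9 -31.4]
t1 [490.7  57.6]
t2 [588.4  55.6]
t3 [587.2 -62.5]
t4 [486.5 -60.3]
```

View pics/w3c.png

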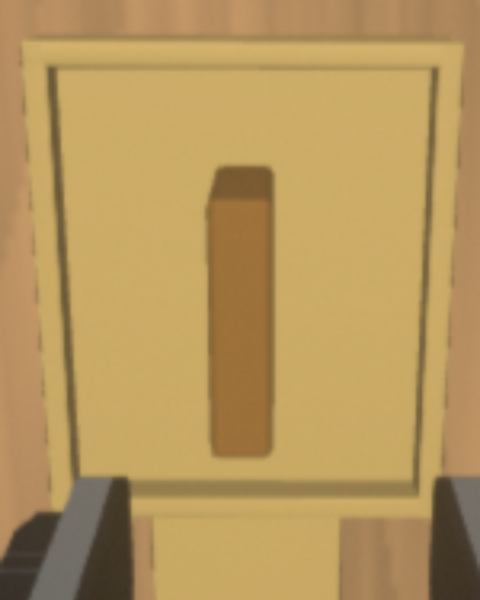

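```bash
python3 -m jog '{"offset":[[-0.0076,0,-0.001],[0,0.028,0],[0,0.028,0],[0,0.028,0],[0,0.028,0],[0,0,0],[0,0,0]],"rot":[[0,0,0],[0,0,0],[0,0,0],[0,0,0],[0,0,0],[0,0,0],[0,0,0]],"claw":[0,0,0,0,0,0,0]}' 30
```

```text
clock: 6.05
tcp_pos: [0.5377, -0.0011, 0.1407]
eef_rot: [-1.571, -0.001, -0.018]
force: [-0.1, -0.0, 0.2]
gripper_width: 0.0426
```

```bash
python3 -m jog '{"offset":[[0,0,0],[0,0,0],[0,0,0],[0,0,0],[0,0,0],[0,0,0]],"rot":[[0,0,0],[0,0,0],[0,0,0],[0,0,0],[0,0,0],[0,0,0]],"claw":[-1,-1,-1,-1,-1,-1]}' 30
python3 - <<'E'
from h import *
s=get_state(); print(s["tcp_pos"],s["eef_rot"],s["force"])
i=capture("wrist");cv2.imwrite("pics/w4.png",i)
E
```

```text
clock: 6.8
tcp_pos: [0.5379, -0.0009, 0.1412]
eef_rot: [-1.571, -0.002, -0.018]
force: [-1.0, -0.7, 6.8]
gripper_width: 0.0137
[ 0.53794706 -0.00089371  0.1412117 ] [-1.57109748 -0.00219558 -0.01772092] [-1.02070834 -0.67572488  6.81829991]
```

View pics/w4.png

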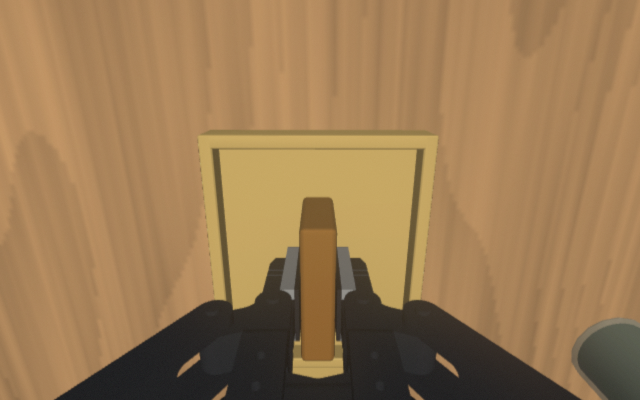

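```bash
python3 -m jog '{"offset":[[0,-0.0004,0],[0,0,0],[0,0,0],[0,0,0],[0.005,0,0],[0.005,0,0],[0.005,0,0],[0.005,0,0],[0,0,0],[0,0,0]],"rot":[[0,-1.8,0],[0,-1.8,0],[0,-1.8,0],[0,-1.8,0],[0,0,0],[0,0,0],[0,0,0],[0,0,0],[0,0,0],[0,0,0]],"claw":[-1,-1,-1,-1,-1,-1,-1,-1,-1,-1]}' 30
python3 -m jog '{"offset":[[0,0,-0.005],[0,0,-0.006],[0,0,-0.006],[0,0,-0.006],[0,0,-0.006],[0,0,-0.006],[0,0,-0.006],[0,0,-0.004],[0,0,0],[0,0,0]],"rot":[[0,0,0],[0,0,0],[0,0,0],[0,0,0],[0,0,0],[0,0,0],[0,0,0],[0,0,0],[0,0,0],[0,0,0]],"claw":[-1,-1,-1,-1,-1,-1,-1,-1,-1,-1]}' 30
python3 - <<'E'
from h import *
s=get_state(); print(s["tcp_pos"],s["eef_rot"],s["force"])
for n in ["top","scene","wrist"]:
    i=capture(n);cv2.imwrite(f"pics/{n}5.png",i)
    if n=="top": cv2.imwrite("pics/top5c.png",cv2.resize(i[70:230,300:440],(525,600),interpolation=cv2.INTER_CUBIC))
    if n=="scene": cv2.imwrite("pics/scene5c.png",cv2.resize(i[170:320,160:330],(680,600),interpolation=cv2.INTER_CUBIC))
E
```

```text
clock: 8.1
tcp_pos: [0.552, 0.0009, 0.1412]
eef_rot: [-1.571, 0.01, 0.109]
force: [-13.7, -2.8, 19.2]
gripper_width: 0.0137
clock: 9.35
tcp_pos: [0.5623, -0.0423, 0.1412]
eef_rot: [-1.569, -0.001, 0.108]
force: [-0.9, 4.7, 6.8]
gripper_width: 0.0134
[ 0.56225296 -0.04226163  0.14116669] [-1.56891563e+00 -1.15334996e-03  1.07858217e-01] [-0.85173137  4.65840767  6.75963437]
```

View pics/top5c.png

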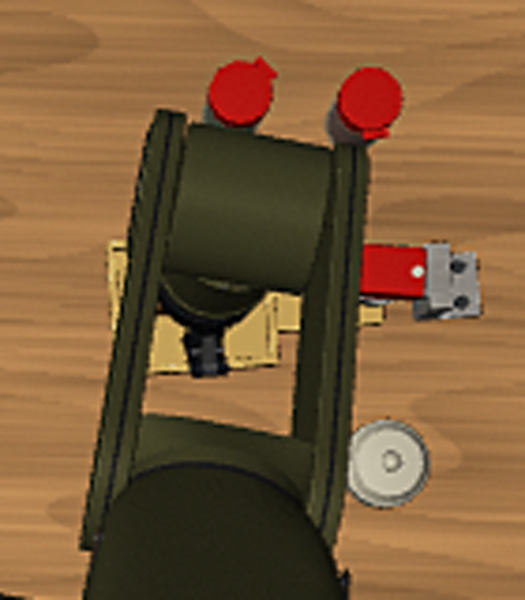

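View pics/scene5c.png

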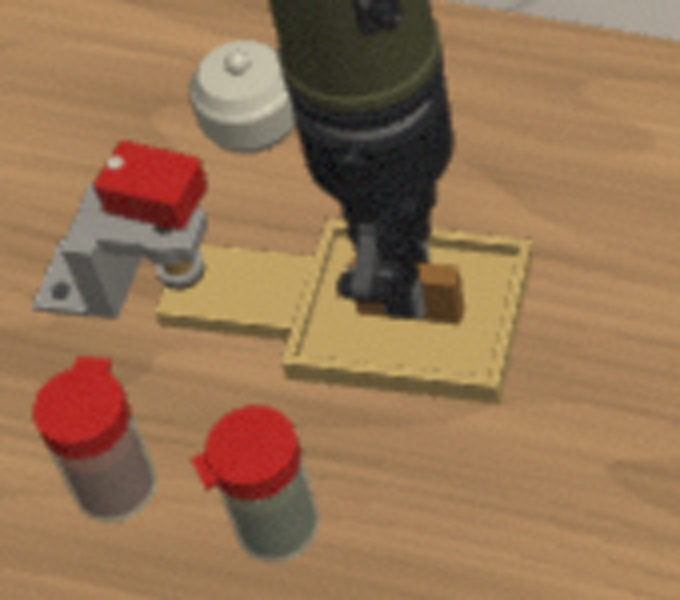

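View pics/wrist5.png

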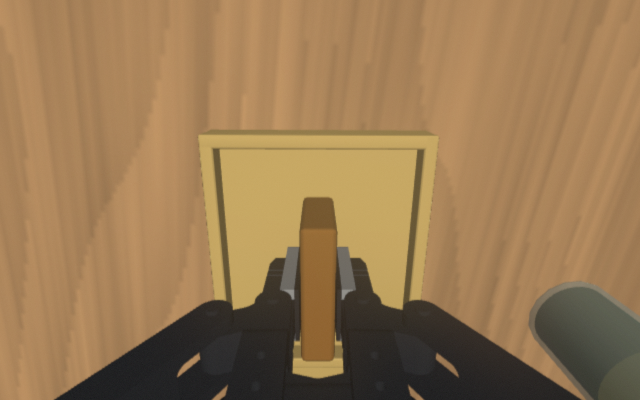

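```bash
python3 -m jog '{"offset":[[0.0006,0,-0.005],[0,0,-0.005],[0,0,-0.005],[0,0,-0.003],[0,0,0],[0,0,0]],"rot":[[0,0,0],[0,0,0],[0,0,0],[0,0,0],[0,0,0],[0,0,0]],"claw":[-1,-1,-1,-1,-1,-1]}' 30
python3 -m jog '{"offset":[[0,0,-0.001],[0,0,-0.001],[0,0,0]],"rot":[[0,0,0],[0,0,0],[0,0,0]],"claw":[-1,-1,-1]}' 30
python3 -m jog '{"offset":[[0,0,-0.001],[0,0,-0.001],[0,0,0]],"rot":[[0,0,0],[0,0,0],[0,0,0]],"claw":[-1,-1,-1]}' 30
```

```text
clock: 10.25
tcp_pos: [0.5647, -0.0599, 0.1412]
eef_rot: [-1.569, -0.001, 0.108]
force: [-0.6, 5.5, 7.1]
gripper_width: 0.0138
clock: 10.62
tcp_pos: [0.5649, -0.0615, 0.1412]
eef_rot: [-1.568, -0.001, 0.108]
force: [-1.0, 7.3, 7.6]
gripper_width: 0.013
clock: 11.0
tcp_pos: [0.5651, -0.0635, 0.1412]
eef_rot: [-1.568, -0.001, 0.108]
force: [-0.9, 6.5, 8.5]
gripper_width: 0.0135
```

```bash
for k in 1; do python3 -m jog '{"offset":[[0,0,-0.001],[0,0,0]],"rot":[[0,0,0],[0,0,0]],"claw":[-1,-1]}' 30; done
python3 -m jog '{"offset":[[0,0,-0.001],[0,0,0]],"rot":[[0,0,0],[0,0,0]],"claw":[-1,-1]}' 30
python3 -c "
from h import *
i=capture('scene');cv2.imwrite('pics/s6.png',cv2.resize(i[190:270,160:260],(750,600),interpolation=cv2.INTER_CUBIC))"
```

```text
clock: 11.25
tcp_pos: [0.5652, -0.0644, 0.1412]
eef_rot: [-1.568, -0.001, 0.108]
force: [-1.0, 7.2, 6.9]
gripper_width: 0.0133
clock: 11.5
tcp_pos: [0.5653, -0.0654, 0.1412]
eef_rot: [-1.568, -0.001, 0.108]
force: [-0.2, 6.9, 7.8]
gripper_width: 0.013
```

View pics/s6.png

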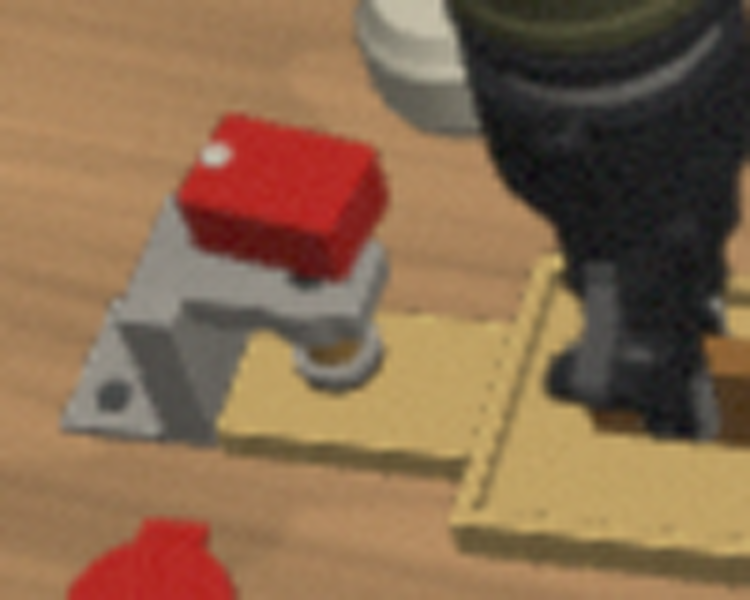

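```bash
python3 -m jog '{"offset":[[0,0,-0.001],[0,0,0]],"rot":[[0,0,0],[0,0,0]],"claw":[-1,-1]}' 30
python3 -m jog '{"offset":[[0,0,-0.001],[0,0,0]],"rot":[[0,0,0],[0,0,0]],"claw":[-1,-1]}' 30
```

```text
clock: 11.8
tcp_pos: [0.5654, -0.0662, 0.1412]
eef_rot: [-1.567, -0.001, 0.108]
force: [-0.4, 7.1, 7.4]
gripper_width: 0.0133
clock: 12.05
tcp_pos: [0.5654, -0.0663, 0.1412]
eef_rot: [-1.566, -0.001, 0.108]
force: [-0.6, 10.1, 8.9]
gripper_width: 0.0133
```

```bash
python3 -m jog '{"offset":[[0,0,-0.0007],[0,0,0],[0,0,0]],"rot":[[0,0,0],[0,0,0],[0,0,0]],"claw":[-1,-1,-1]}' 30
python3 -c "
from h import *
s=get_state();print(s['ft_torque'],s['force'])
i=capture('scene');cv2.imwrite('pics/s7.png',cv2.resize(i[190:270,160:260],(750,600),interpolation=cv2.INTER_CUBIC))"
```

```text
clock: 12.42
tcp_pos: [0.5654, -0.0664, 0.1412]
eef_rot: [-1.565, -0.001, 0.107]
force: [-1.0, 13.6, 8.1]
gripper_width: 0.0133
[ 1.71433032  0.25101825 -0.12997212] [-1.0080871  13.57435718  8.05853366]
```

View pics/s7.png

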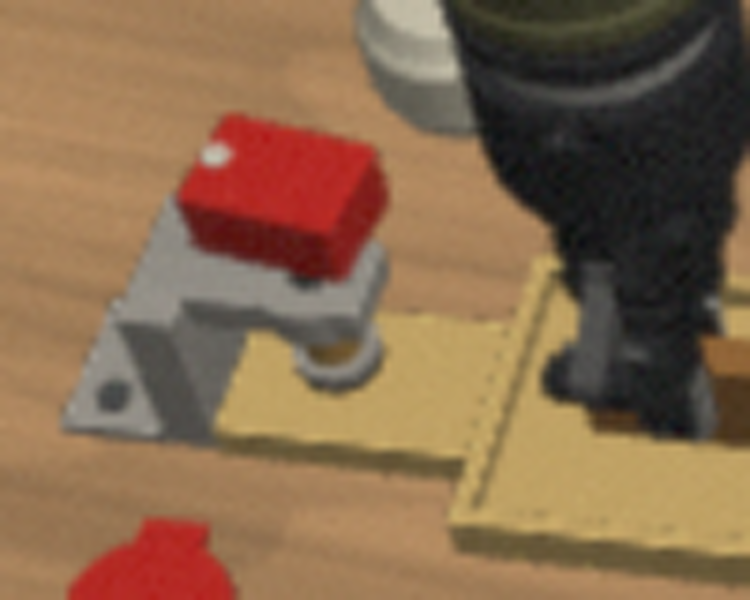

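```bash
python3 -m jog '{"offset":[[0,0,0.0012],[0,0,0],[0,0,0],[0,0,0],[0,0,0]],"rot":[[0,0,0],[0,0,0],[0,0,0],[0,0,0],[0,0,0]],"claw":[-1,-0.6,-0.2,0,0]}' 30
python3 -m jog '{"offset":[[0,-0.02,0],[0,-0.04,0],[0,-0.05,0],[0,-0.05,0],[0,-0.05,-0.02],[0,-0.04,-0.04],[0,0,-0.02],[0,0,0],[0,0,0]],"rot":[[0,0,0],[0,0,0],[0,0,0],[0,0,0],[0,0,0],[0,0,0],[0,0,0],[0,0,0],[0,0,0]],"claw":[0,0,0,0,0.8,0.8,0.8,0.8,0.8]}' 30
python3 - <<'E'
from h import *
s=get_state(); print(s["tcp_pos"],s["eef_rot"],s["force"])
i=capture("wrist");cv2.imwrite("pics/w8.png",i);np.save("s_w8.npy",s,allow_pickle=True)
E
```

```text
clock: 13.1
tcp_pos: [0.5653, -0.069, 0.1401]
eef_rot: [-1.571, 0.0, 0.107]
force: [-1.0, -0.3, -0.6]
gripper_width: 0.0426
clock: 14.22
tcp_pos: [0.573, -0.1475, 0.3881]
eef_rot: [-1.568, 0.004, 0.108]
force: [-0.1, -0.7, 1.0]
gripper_width: 0.077
[ 0.57300786 -0.14745357  0.38814654] [-1.56816964  0.00379207  0.10756039] [-0.06586504 -0.6652722   0.98835779]
```

View pics/w8.png

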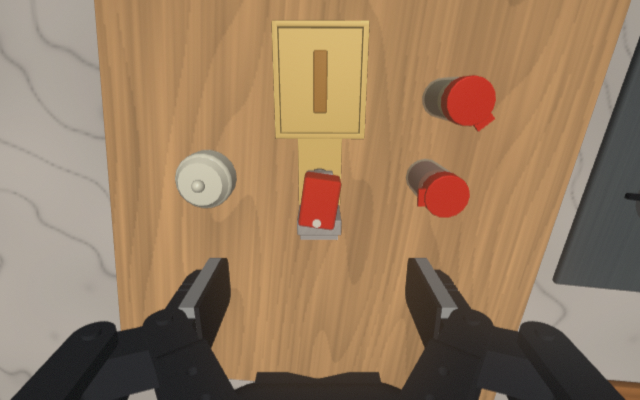

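```bash
python3 - <<'E'
from h import *
i=cv2.imread("pics/w8.png")
cv2.imwrite("pics/w8c.png",cv2.resize(i[120:250,260:380],(554,600),interpolation=cv2.INTER_CUBIC))
cv2.imwrite("pics/w8d.png",cv2.resize(i[10:150,260:380],(514,600),interpolation=cv2.INTER_CUBIC))
E
```

```text
(no output)
```

View pics/w8c.png

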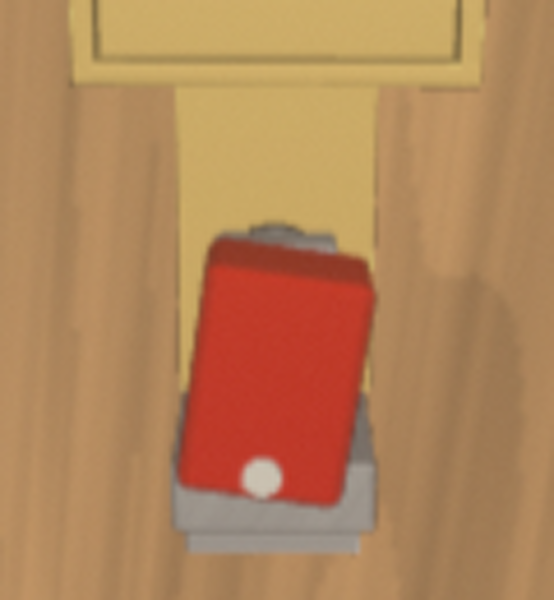

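View pics/w8d.png

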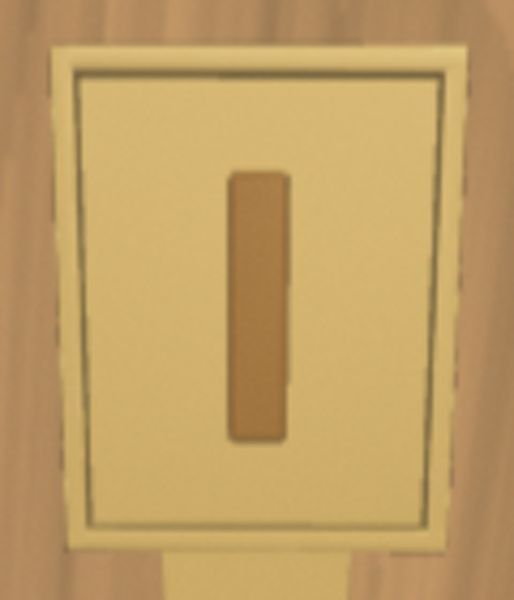

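```bash
python3 - <<'E'
from h import *
s=np.load("s_w8.npy",allow_pickle=True).item()
C=cam("wrist",s); Rt=R.from_euler('xyz',s["eef_rot"]).as_matrix()
g=lambda u,v:(260+u/4.617,120+v/4.615)
d=lambda u,v:(260+u/4.283,10+v/4.286)
P={}
for n,p,z in [("lipTL",g(176,90),.064),("lipTR",g(380,90),.064),("lipL",g(181,380),.064),("lipR",g(372,380),.064),("upL",g(174,465),.114),("upR",g(376,465),.114),("upBL",g(174,528),.114),("upBR",g(375,531),.114),("flL",g(187,552),.056),("flR",g(360,552),.056),("k1",g(212,265),.162),("k2",g(376,290),.162),("k3",g(338,506),.162),("k4",g(180,486),.162),("dot",g(262,478),.162),
 ("r1",d(229,173),.096),("r2",d(290,173),.096),("r3",d(286,442),.096),("r4",d(228,442),.096),("bTL",d(52,47),.068),("bTR",d(468,47),.068),("bBR",d(446,550),.068),("bBL",d(69,548),.068)]:
    P[n]=at_z(C,p,z)
def m(*a):
    q=np.mean([P[x] for x in a],0); l=Rt.T@(q-s["tcp_pos"]); print(a,"world",np.round(q*1000,1)[:2],"tool x,z",np.round(l[[0,2]]*1000,1))
m("lipTL","lipTR");m("lipL","lipR");m("upL","upR");m("upBL","upBR");m("flL","flR");m("k1","k2","k3","k4");m("r1","r2");m("r3","r4");m("r1","r2","r3","r4");m("bTL","bTR");m("bBL","bBR");m("dot")
for a,b in [("k4","k1"),("k3","k2"),("k4","k3"),("bBL","bBR"),("bTL","bTR"),("upBL","upBR")]:
    l=Rt.T@(P[b]-P[a]); print(a,b,np.linalg.norm(l)*1000,np.degrees(np.arctan2(l[2],l[0])))
E
```

```text
('lipTL', 'lipTR') world [ 573.1 -128.8] tool x,z [ 3.3 17.7]
('lipL', 'lipR') world [ 581.  -203.6] tool x,z [  3.1 -57.6]
('upL', 'upR') world [ 580.8 -207.2] tool x,z [  2.4 -61. ]
('upBL', 'upBR') world [ 582.5 -223.4] tool x,z [  2.3 -77.2]
('flL', 'flR') world [ 586.  -256.1] tool x,z [   2.5 -110.3]
('k1', 'k2', 'k3', 'k4') world [ 577.1 -172. ] tool x,z [  2.3 -25.5]
('r1', 'r2') world [563.4 -38.6] tool x,z [  3.2 108.5]
('r3', 'r4') world [569.3 -97.3] tool x,z [ 2.8 49.5]
('r1', 'r2', 'r3', 'r4') world [566.3 -67.9] tool x,z [ 3. 79.]
('bTL', 'bTR') world [560.4  -8.8] tool x,z [  3.5 138.4]
('bBL', 'bBR') world [ 572.8 -126.6] tool x,z [ 3.2 19.9]
('dot',) world [ 576.3 -191. ] tool x,z [ -0.5 -44.2]
k4 k1 46.10079945876327 81.44241652097209
k3 k2 45.44304201899361 81.5750781876781
k4 k3 31.875472485366082 -7.7480195406847026
bBL bBR 98.58501572733594 -0.2855117753279004
bTL bTR 98.54479315204634 -0.03323848861970417
upBL upBR 47.04165264171022 -0.8652029451180605
```

```bash
python3 - <<'E'
from h import *
C=cam("scene")
i=capture("scene");cv2.imwrite("pics/s9.png",i)
a=np.radians(-83.8);X=np.array([np.cos(a),np.sin(a),0]);Y=np.array([-np.sin(a),np.cos(a),0]);Z=np.array([0,0,1.])
O=np.array([.5768,-.172,.05])
P=lambda x,y,z:proj(C,O+x/1e3*X+y/1e3*Y+z/1e3*Z)
c=lambda p:np.round([(p[0]-160)*7.5,(p[1]-190)*7.5])
for n,q in [("knob dot~ kc top",(0,0,111.5)),("arm tip +y top",(-18,17,64)),("arm tip -y top",(-18,-17,64)),("lip tip +y",(34,25,14)),("lip tip -y",(34,-25,14)),("lip at rim+y",(-46,25,14))]:
    print(n,c(P(*q)))
for h in (17,20,23,27): 
    th=np.linspace(0,2*np.pi,60); pts=np.array([c(P(13*np.cos(t),13*np.sin(t),h)) for t in th]); print(h,pts.min(0),pts.max(0))
E
python3 -c "
import cv2
i=cv2.imread('pics/s9.png');cv2.imwrite('pics/s9c.png',cv2.resize(i[190:270,160:260],(750,600),interpolation=cv2.INTER_CUBIC))"
```

```text
knob dot~ kc top [269. 158.]
arm tip +y top [348. 314.]
arm tip -y top [382. 221.]
lip tip +y [205. 418.]
lip tip -y [257. 285.]
lip at rim+y [466. 446.]
17 [295. 321.] [382. 392.]
20 [292. 315.] [380. 386.]
23 [290. 309.] [378. 380.]
27 [287. 302.] [375. 372.]
```

View pics/s9c.png

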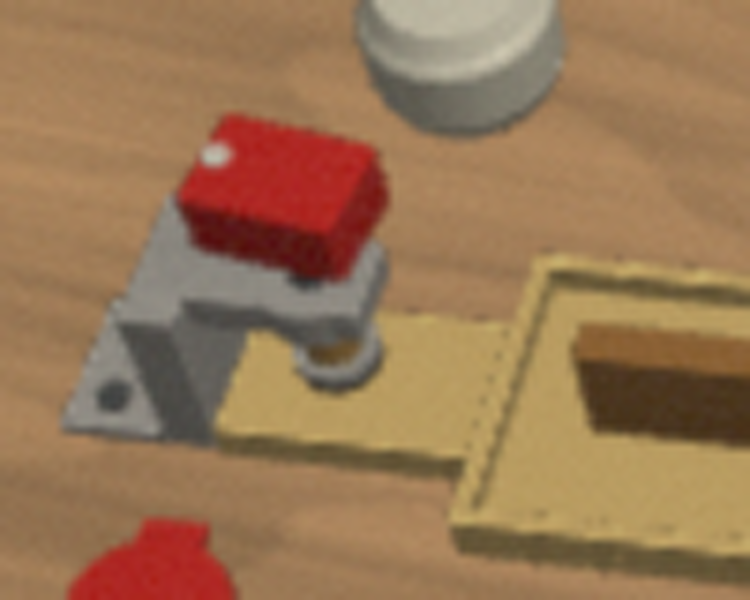

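```bash
python3 -m jog '{"offset":[[0.0023,0,-0.0255],[0,0.04,0],[0,0.04,0],[0,0.04,0],[0,0,0],[0,0,0],[0,0,0]],"rot":[[0,0,0],[0,4,0],[0,3.9,0],[0,0,0],[0,0,0],[0,0,0],[0,0,0]],"claw":[0.8,0.8,0.8,0.6,0.6,0.6,0.6]}' 60
python3 - <<'E'
from h import *
s=get_state(); print(s["tcp_pos"],s["eef_rot"],s["force"])
i=capture("wrist");cv2.imwrite("pics/w10.png",i)
E
```

```text
clock: 15.2
tcp_pos: [0.5803, -0.1739, 0.2725]
eef_rot: [-1.572, -0.004, -0.03]
force: [-0.2, -0.3, -0.3]
gripper_width: 0.0683
[ 0.58025388 -0.17393234  0.27252191] [-1.57223381 -0.00394233 -0.03013559] [-0.16603992 -0.30960115 -0.26175995]
```

View pics/w10.png

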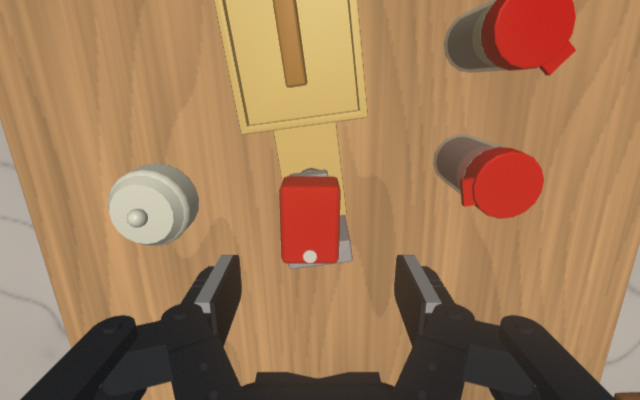

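```bash
python3 - <<'E'
from h import *
s=get_state(); C=cam("wrist",s);Rt=R.from_euler('xyz',s["eef_rot"]).as_matrix()
q=[at_z(C,p,.1615) for p in [(282,188),(340,188),(338.5,263),(281,263)]]
print(np.round(np.array(q)*1000,1)); c=np.mean(q,0); print(c, s["tcp_pos"],s["eef_rot"][2],(Rt.T@(c-s["tcp_pos"]))*1000)
E
```

```text
[[ 562.2 -148.7  161.5]
 [ 593.6 -149.7  161.5]
 [ 592.3 -195.5  161.5]
 [ 558.7 -194.4  161.5]]
[ 0.5766885 -0.1720724  0.1615   ] [ 0.580075   -0.17383056  0.27241001] -0.030082338009438825 [ -3.85303407 110.89403179   1.80498397]
```

```bash
python3 -m jog '{"offset":[[-0.0037,0,0.0017],[0,0.02,0],[0,0.022,0],[0,0.02,0],[0,0,0],[0,0,0],[0,0,0],[0,0,0],[0,0,0],[0,0,0]],"rot":[[0,0,0],[0,0,0],[0,0,0],[0,0,0],[0,0,0],[0,0,0],[0,0,0],[0,0,0],[0,0,0],[0,0,0]],"claw":[0.6,0.6,0.6,0.6,0.6,-1,-1,-1,-1,-1]}' 60
python3 - <<'E'
from h import *
s=get_state(); print(s["tcp_pos"],s["eef_rot"],s["force"],s["ft_torque"],s["joint_pos"])
i=capture("wrist");cv2.imwrite("pics/w11.png",i)
E
```

```text
clock: 16.5
tcp_pos: [0.5761, -0.1718, 0.2098]
eef_rot: [-1.572, -0.003, -0.03]
force: [-0.3, 0.5, 5.5]
gripper_width: 0.0327
[ 0.57605245 -0.17178793  0.20979499] [-1.57155951 -0.00255427 -0.03040184] [-0.28807588  0.51196374  5.53964628] [ 0.05591523  0.16827283 -0.16498397] [-3.60131223e-01  4.23776805e-01  1.57759236e+00  1.15656119e-04
  1.13755971e+00 -3.29776823e-01]
```

View pics/w11.png

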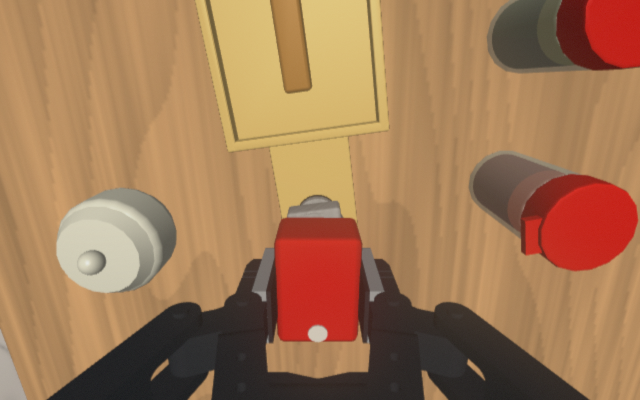

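```bash
cat > st.py <<'E'
from h import *
s=get_state();print(np.round(s["tcp_pos"],4),"yaw",round(np.degrees(s["eef_rot"][2]),2),"F",np.round(s["force"],1),"T",np.round(s["ft_torque"],3),"j6",round(s["joint_pos"][5],3),"tau6",round(s["joint_torque"][5],3))
E
python3 -m jog '{"offset":[[0,0.0003,0],[0,0.0005,0],[0,0.0005,0],[0,0.0005,0],[0,0.0005,0],[0,0.0005,0],[0,0.0005,0],[0,0.0005,0],[0,0.0005,0],[0,0.0004,0]],"rot":[[0,5,0],[0,7,0],[0,7,0],[0,7,0],[0,7,0],[0,7,0],[0,7,0],[0,7,0],[0,7,0],[0,7,0]],"claw":[-1,-1,-1,-1,-1,-1,-1,-1,-1,-1]}' 60; python3 st.py
python3 -c "
from h import *
i=capture('wrist');cv2.imwrite('pics/w12.png',i)"
```

```text
clock: 17.8
tcp_pos: [0.5761, -0.1718, 0.2052]
eef_rot: [-1.569, -0.002, -1.22]
force: [-1.2, 0.6, 6.2]
gripper_width: 0.0329
[ 0.5761 -0.1718  0.2052] yaw -69.91 F [-1.2  0.6  6.2] T [0.082 0.254 0.222] j6 0.86 tau6 -0.791
```

View pics/w12.png

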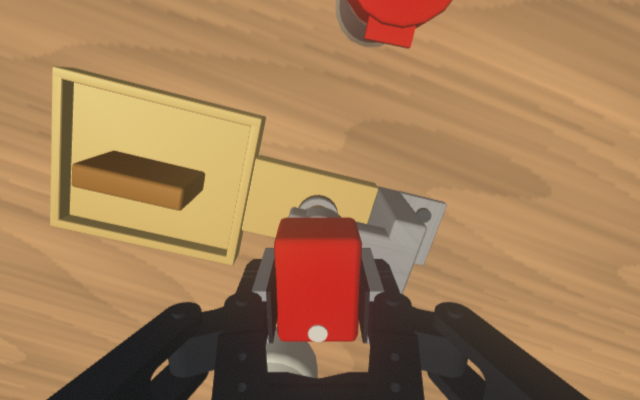

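```bash
for k in 1 2 3 4 5 6 7; do :; done
python3 -m jog '{"offset":[[0,0.0004,0],[0,0.0005,0],[0,0.0005,0]],"rot":[[0,7,0],[0,7,0],[0,7,0]],"claw":[-1,-1,-1]}' 60 >/dev/null; python3 st.py
python3 -m jog '{"offset":[[0,0.0004,0],[0,0.0005,0],[0,0.0005,0]],"rot":[[0,7,0],[0,7,0],[0,7,0]],"claw":[-1,-1,-1]}' 60 >/dev/null; python3 st.py
python3 -m jog '{"offset":[[0,0.0004,0],[0,0.0005,0],[0,0.0005,0]],"rot":[[0,7,0],[0,7,0],[0,7,0]],"claw":[-1,-1,-1]}' 60 >/dev/null; python3 st.py
```

```text
[ 0.5761 -0.1719  0.2039] yaw -90.91 F [-0.4  0.6  6.7] T [-0.041  0.196  0.211] j6 1.227 tau6 -0.793
[ 0.5761 -0.1719  0.2024] yaw -111.91 F [-0.9 -0.1  7.5] T [-0.045  0.287  0.201] j6 1.593 tau6 -0.793
[ 0.576  -0.172   0.2012] yaw -132.89 F [-1.  -0.3  8.3] T [-0.02   0.485  0.29 ] j6 1.96 tau6 -0.711
```

```bash
cat > av.py <<'E'
from h import *
T=[];Q=[]
for k in range(6):
    capture("wrist"); s=get_state(); T.append(s["ft_torque"][2]);Q.append(s["joint_torque"][5])
print(round(s["clock"],2),np.round(s["tcp_pos"],4),"yaw",round(np.degrees(s["eef_rot"][2]),2),"Fz",round(s["force"][2],1),"Tz",np.round(np.mean(T),3),np.round(np.std(T),3),"tau6",round(np.mean(Q),3),round(np.std(Q),4),"j6",round(s["joint_pos"][5],3))
E
python3 av.py
python3 -c "
from h import *
i=capture('scene');cv2.imwrite('pics/s13.png',cv2.resize(i[190:270,160:260],(750,600),interpolation=cv2.INTER_CUBIC))"
```

```text
19.27 [ 0.576  -0.172   0.2012] yaw -132.74 Fz 7.7 Tz -0.197 0.046 tau6 -0.031 0.2028 j6 1.957
```

View pics/s13.png

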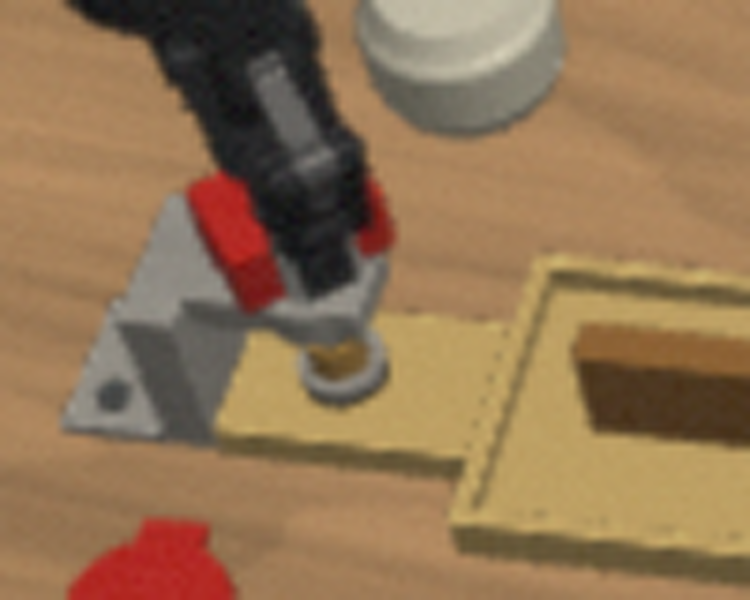

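```bash
python3 -m jog '{"offset":[[0,0,0],[0,0,0],[0,0,0],[0,0,0],[0,-0.02,0],[0,-0.02,0],[0,0,0],[0,0,0],[0,0,0],[0,0,0]],"rot":[[0,0,0],[0,0,0],[0,0,0],[0,0,0],[0,0,0],[0,0,0],[0,-10,0],[0,-10,0],[0,-10,0],[0,-10,0]],"claw":[0.6,0.6,0.6,0.6,0.6,0.6,0.6,0.6,0.6,0.6]}' 60
python3 -m jog '{"offset":[[0,0,0],[0,0,0],[0,0,0],[0,0,0],[0,0,0],[0,0,0],[0,0,0],[0,0,0],[0,0,0],[0,0,0],[0,0,0],[0,0,0]],"rot":[[0,-10,0],[0,-10,0],[0,-10,0],[0,-10,0],[0,-10,0],[0,-10,0],[0,-10,0],[0,-10,0],[0,-10,0],[0,-10,0],[0,-10,0],[0,-10,0]],"claw":[0.6,0.6,0.6,0.6,0.6,0.6,0.6,0.6,0.6,0.6,0.6,0.6]}' 60
python3 -m jog '{"offset":[[0,0,0],[0,0,0],[0,0,0],[0,0,0]],"rot":[[0,-10,0],[0,-10,0],[0,0,0],[0,0,0]],"claw":[0.6,0.6,0.6,0.6]}' 60
python3 st.py
python3 -c "
from h import *
i=capture('wrist');cv2.imwrite('pics/w14.png',i)"
```

```text
clock: 20.58
tcp_pos: [0.5753, -0.1715, 0.2393]
eef_rot: [-1.571, 0.0, -1.613]
force: [0.1, 0.1, 0.5]
gripper_width: 0.0683
clock: 22.08
tcp_pos: [0.5753, -0.1715, 0.2392]
eef_rot: [-1.571, 0.0, 0.482]
force: [-0.3, -0.4, -0.4]
gripper_width: 0.0684
clock: 22.58
tcp_pos: [0.5753, -0.1715, 0.2393]
eef_rot: [-1.571, 0.0, 0.822]
force: [-0.2, -0.4, -0.2]
gripper_width: 0.0683
[ 0.5753 -0.1715  0.2393] yaw 47.11 F [-0.2 -0.4 -0.2] T [-0.014 -0.039  0.034] j6 -1.182 tau6 -0.001
```

View pics/w14.png

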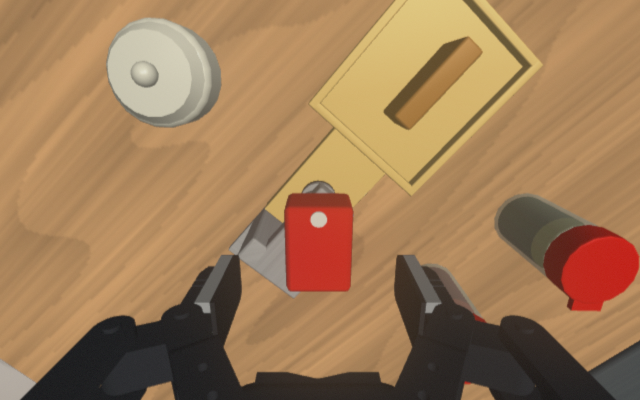

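```bash
python3 -m jog '{"offset":[[0.0003,0.018,0],[0,0.0198,0],[0,0,0],[0,0,0],[0,0,0],[0,0,0],[0,0,0],[0,0,0]],"rot":[[0,0,0],[0,0,0],[0,0,0],[0,0,0],[0,0,0],[0,0,0],[0,0,0],[0,0,0]],"claw":[0.6,0.6,0.6,-1,-1,-1,-1,-1]}' 60
python3 st.py
python3 -m jog '{"offset":[[0,0.0003,0],[0,0.0003,0],[0,0.0003,0],[0,0.0003,0]],"rot":[[0,4,0],[0,4,0],[0,4,0],[0,4,0]],"claw":[-1,-1,-1,-1]}' 60 >/dev/null; python3 st.py
python3 -m jog '{"offset":[[0,0.0003,0]],"rot":[[0,4,0]],"claw":[-1]}' 60 >/dev/null; python3 st.py
python3 -m jog '{"offset":[[0,0.0002,0]],"rot":[[0,4,0]],"claw":[-1]}' 60 >/dev/null; python3 st.py
```

```text
clock: 23.62
tcp_pos: [0.576, -0.1717, 0.2028]
eef_rot: [-1.573, -0.001, 0.825]
force: [-1.4, -0.1, 5.9]
gripper_width: 0.033
[ 0.576  -0.1717  0.2028] yaw 47.25 F [-1.4 -0.1  5.9] T [-0.113  0.187 -0.204] j6 -1.184 tau6 -0.162
[ 0.576  -0.1717  0.2018] yaw 31.2 F [-1.6 -0.   7.1] T [-0.056  0.288  0.324] j6 -0.904 tau6 -0.247
[ 0.576  -0.1716  0.2016] yaw 27.2 F [-1.6 -1.1  7.6] T [-0.051  0.29   0.302] j6 -0.834 tau6 -0.241
[ 0.5761 -0.1716  0.2013] yaw 23.2 F [-1.3 -0.7  6.7] T [-0.153  0.266  0.373] j6 -0.764 tau6 -0.232
```

```bash

python3 -m jog '{"offset":[[0,0.0003,0]],"rot":[[0,4,0]],"claw":[-1]}' 60 >/dev/null; python3 st.py
python3 -m jog '{"offset":[[0,0.0002,0]],"rot":[[0,4,0]],"claw":[-1]}' 60 >/dev/null; python3 st.py
python3 -m jog '{"offset":[[0,0.0003,0]],"rot":[[0,4,0]],"claw":[-1]}' 60 >/dev/null; python3 st.py
python3 -m jog '{"offset":[[0,0.0003,0]],"rot":[[0,4,0]],"claw":[-1]}' 60 >/dev/null; python3 st.py
python3 -c "
from h import *
i=capture('scene');cv2.imwrite('pics/s15.png',cv2.resize(i[190:270,160:260],(750,600),interpolation=cv2.INTER_CUBIC))"
```

```text
[ 0.5761 -0.1717  0.2011] yaw 19.21 F [-1.6  0.4  7.1] T [-0.038  0.303  0.342] j6 -0.695 tau6 -0.229
[ 0.5761 -0.1717  0.2008] yaw 15.21 F [-0.8 -0.7  6.8] T [-0.046  0.23   0.343] j6 -0.625 tau6 -0.22
[ 0.5761 -0.1716  0.2006] yaw 11.21 F [-1.4 -0.2  8.1] T [-0.032  0.321  0.418] j6 -0.555 tau6 -0.217
[ 0.5761 -0.1717  0.2003] yaw 7.21 F [-1.9  0.5  7.9] T [-0.076  0.345  0.359] j6 -0.485 tau6 -0.211
```

View pics/s15.png

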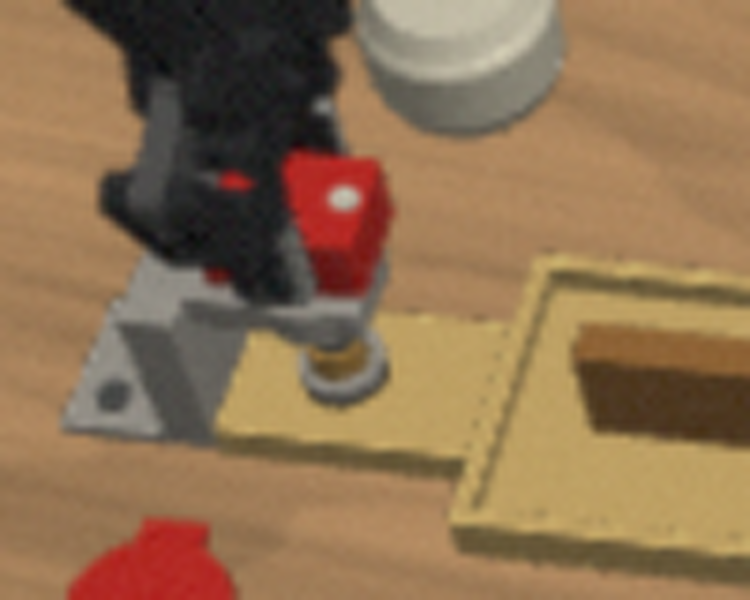

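```bash
python3 - <<'E'
from h import *
a=np.mean([capture("scene").astype(float) for _ in range(4)],0); np.save("now312.npy",a)
up=lambda i:cv2.resize(i[190:270,160:260].astype(np.float32),(750,600),interpolation=cv2.INTER_CUBIC)
I={"s9":up(cv2.imread("pics/s9.png")),"s7":cv2.imread("pics/s7.png").astype(np.float32),"s13":cv2.imread("pics/s13.png").astype(np.float32),"s15":cv2.imread("pics/s15.png").astype(np.float32),"now":up(a)}
# bottom edge: color saturation (R-B) high on bamboo, ~0 on grey pad
for k,v in I.items():
    sat=v[:,:,2]-v[:,:,0]
    r=[]
    for c in range(318,366,6):
        p=sat[:,c]
        # scan up from row 430 (bamboo) to crossing half level
        hi=np.median(p[418:430]); lo=p[360:418].min(); h=(hi+lo)/2
        y=418
        while p[y]>h: y-=1
        r.append(y+(h-p[y])/(p[y+1]-p[y]))
    print(k,np.round(r,1),round(np.mean(r),2))
# template match check
t=I["now"][368:412,296:390]
for k,v in I.items():
    m=cv2.matchTemplate(v[330:440,280:406],t,cv2.TM_CCOEFF_NORMED);_,mx,_,loc=cv2.minMaxLoc(m);print(k,mx,loc)
E
```

```text
s9 [389.7 390.8 392.2 393.1 392.1 390.5 388.6 386. ] 390.39
s7 [389.8 390.4 392.  393.2 392.2 390.2 388.5 386.4] 390.34
s13 [401.8 404.6 406.1 406.8 407.1 405.3 403.5 401.1] 404.52
s15 [402.1 404.4 405.7 406.4 406.9 405.6 403.8 401.6] 404.57
now [401.8 404.6 405.7 406.5 407.2 405.5 403.8 401.4] 404.57
s9 0.9734399318695068 (11, 24)
s7 0.9762930870056152 (11, 24)
s13 0.9979986548423767 (16, 38)
s15 0.9982506036758423 (16, 38)
now 0.9999988675117493 (16, 38)
```

```bash
python3 - <<'E'
from h import *
C=cam("scene")
O=np.array([.5768,-.172,.05])
def edge(h,off=(0,0,0)):
    th=np.linspace(0,2*np.pi,400); pts=np.array([proj(C,O+np.array(off)+[.013*np.cos(t),.013*np.sin(t),h/1e3]) for t in th])
    pts=(pts-[160,190])*7.5+3.25
    return pts
for off in [(0,0,0),(.01,.009,0)]:
  for h0 in (14,):
    b=edge(h0,off); by=b[:,1].max(); 
    for d in (6,7,8): print(off,d,(by-edge(h0+d,off)[:,1].max()), (b[:,0].mean()-edge(h0+d,off)[:,0].mean()),b[:,0].min(),b[:,0].max(),by)
# calibrate with knob? known z shift check via tray rim/lip corner height scale
E
```

```text
(0, 0, 0) 6 11.661771262624768 4.111365893061361 299.9709754454299 387.17559717590166 400.59866015180893
(0, 0, 0) 7 13.615413187717934 4.8000962568928 299.9709754454299 387.17559717590166 400.59866015180893
(0, 0, 0) 8 15.571932936354301 5.489833247426702 299.9709754454299 387.17559717590166 400.59866015180893
(0.01, 0.009, 0) 6 11.60264556671791 4.077041064190837 314.2922888581689 402.101844185956 433.3032957340936
(0.01, 0.009, 0) 7 13.54645618407244 4.76004689068958 314.2922888581689 402.101844185956 433.3032957340936
(0.01, 0.009, 0) 8 15.493151353066992 5.444058314182541 314.2922888581689 402.101844185956 433.3032957340936
```

```bash

python3 -m jog '{"offset":[[0,0.0003,0]],"rot":[[0,4,0]],"claw":[-1]}' 60 >/dev/null; python3 st.py
python3 -m jog '{"offset":[[0,0.0002,0]],"rot":[[0,4,0]],"claw":[-1]}' 60 >/dev/null; python3 st.py
python3 -m jog '{"offset":[[0,0.0003,0]],"rot":[[0,4,0]],"claw":[-1]}' 60 >/dev/null; python3 st.py
python3 -m jog '{"offset":[[0,0.0003,0]],"rot":[[0,4,0]],"claw":[-1]}' 60 >/dev/null; python3 st.py
python3 -m jog '{"offset":[[0,0.0002,0]],"rot":[[0,4,0]],"claw":[-1]}' 60 >/dev/null; python3 st.py
python3 -c "
from h import *
i=capture('wrist');cv2.imwrite('pics/w16.png',i)"
```

```text
[ 0.5761 -0.1716  0.2001] yaw 3.23 F [-2.5  0.3  7.9] T [-0.014  0.336  0.341] j6 -0.416 tau6 -0.364
[ 0.5761 -0.1716  0.1998] yaw -0.79 F [-1.7 -0.9  6.9] T [-0.051  0.362  0.402] j6 -0.346 tau6 -0.201
[ 0.5761 -0.1717  0.1996] yaw -4.79 F [-1.2  0.   7.4] T [-0.052  0.316  0.359] j6 -0.276 tau6 -0.194
[ 0.5761 -0.1717  0.1993] yaw -8.79 F [-2.1  0.4  9.2] T [-0.02   0.386  0.441] j6 -0.206 tau6 -0.189
[ 0.5761 -0.1717  0.1991] yaw -12.79 F [-0.6  0.8  7.4] T [-0.071  0.376  0.383] j6 -0.136 tau6 -0.18
```

View pics/w16.png

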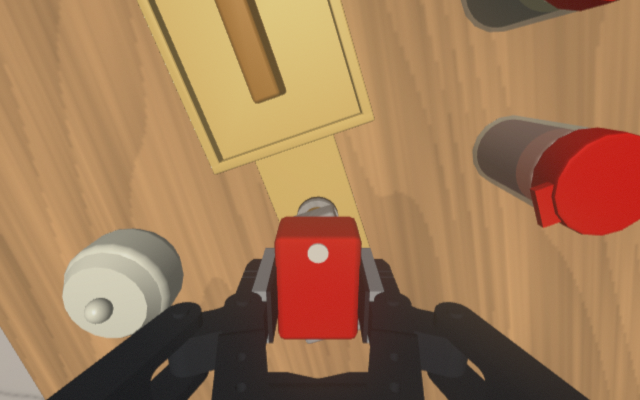

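```bash

python3 -m jog '{"offset":[[0,0.0003,0],[0,0,0]],"rot":[[0,4.5,0],[0,0,0]],"claw":[-1,-1]}' 60 >/dev/null; python3 st.py
python3 -m jog '{"offset":[[0,0,0],[0,0,0],[0,0,0],[0,0,0],[0,-0.03,0],[0,-0.04,0],[0,-0.05,0],[0,-0.05,0],[0,0,0],[0,0,0]],"rot":[[0,0,0],[0,0,0],[0,0,0],[0,0,0],[0,0,0],[0,-5,0],[0,-7,0],[0,-7,0],[0,0,0],[0,0,0]],"claw":[0.6,0.6,0.6,0.6,0.6,0.8,0.8,0.8,0.8,0.8]}' 60; python3 st.py
python3 - <<'E'
from h import *
s=get_state();np.save("s_w17.npy",s,allow_pickle=True)
i=capture('wrist');cv2.imwrite('pics/w17.png',i)
i=capture('scene');cv2.imwrite('pics/s17.png',i);cv2.imwrite('pics/s17c.png',cv2.resize(i[190:270,160:260],(750,600),interpolation=cv2.INTER_CUBIC))
E
```

```text
[ 0.5761 -0.1716  0.1987] yaw -17.25 F [-0.3  0.3  7.7] T [-0.049  0.349 -0.116] j6 -0.058 tau6 0.035
clock: 27.3
tcp_pos: [0.5752, -0.1712, 0.3668]
eef_rot: [-1.571, 0.0, 0.03]
force: [-0.0, 0.0, 0.9]
gripper_width: 0.077
[ 0.5752 -0.1712  0.3668] yaw 1.74 F [-0.   0.   0.9] T [-0.087  0.04  -0.059] j6 -0.39 tau6 -0.009
```

View pics/w17.png

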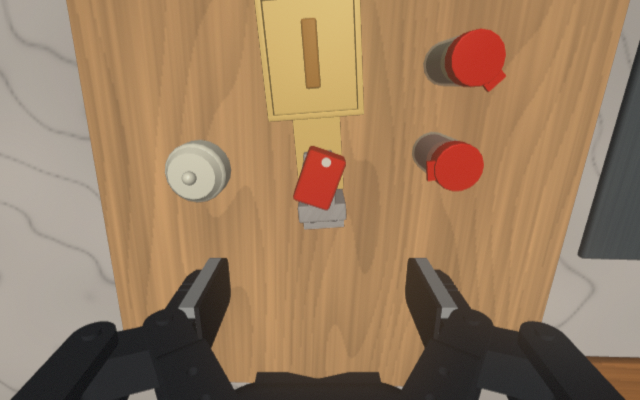

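View pics/s17c.png

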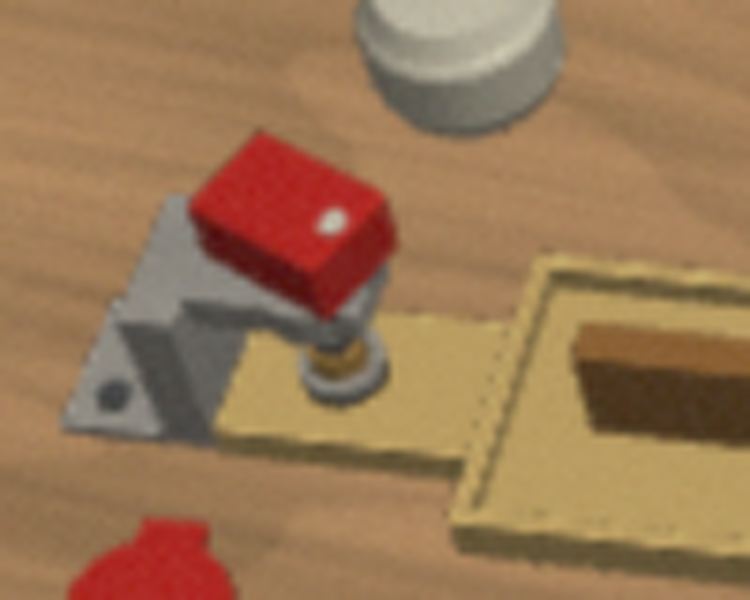

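```bash
python3 - <<'E'
from h import *
from scipy.spatial import ConvexHull
C=cam("wrist",np.load("s_w17.npy",allow_pickle=True).item())
i=cv2.imread("pics/w17.png");j=i[130:240,270:370];cv2.imwrite("pics/w17c.png",cv2.resize(j,(545,600),interpolation=cv2.INTER_CUBIC))
hsv=cv2.cvtColor(i,cv2.COLOR_BGR2HSV)
m=((i[:,:,2]>150)&(i[:,:,1]<80)).astype(np.uint8);m[:130]=0;m[240:]=0;m[:,:270]=0;m[:,370:]=0
c=max(cv2.findContours(m,0,2)[0],key=cv2.contourArea)
P=np.array([at_z(C,p[0],.149)[:2]*1000 for p in c],np.float32)
print(cv2.minAreaRect(P), at_z(C,(326,162),.149)*1000)
E
```

```text
((576.5588989257812, -171.42408752441406), (46.95907211303711, 32.59479904174805), 72.51930236816406) [ 582.00362243 -155.58563659  149.        ]
```

View pics/w17c.png

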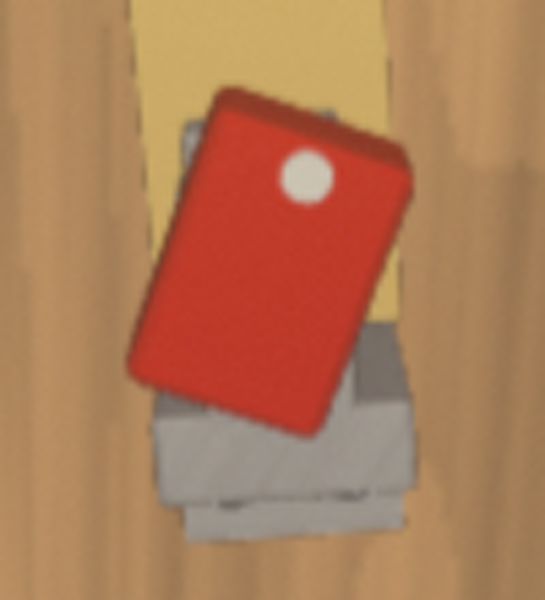

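```bash
python3 -c "
from h import *
a=cv2.imread('pics/s9.png');b=cv2.imread('pics/s17.png')
# tray region shift
f=lambda i:np.float32(cv2.cvtColor(i[215:270,215:310],6))
print(cv2.phaseCorrelate(f(a),f(b),cv2.createHanningWindow((95,55),cv2.CV_32F)))
print(close_job())"
```

```text
((-0.027061172411926293, -0.11853526651309565), 0.9747075921959347)
the job is handed in; nothing more can be done
None
```

I slid the bamboo tray under the clamp by its rib until its lip met the upright, then turned the knob clockwise about 196° in two grips. That is about a quarter turn past the pad's first touch. I let go, raised the arm clear and handed the job in at about 27 s. No verdict was reported.

**Tray seating:** The tray stopped moving as the push force rose to about 14 N. The last close wrist view, before clamping, put the lip about 0.7 mm off centre and within about 1° of square. The scene image shows the tray moved by only about 0.1 pixel during clamping.

**Touch and tightening:**
- I didn't notice the touch as it happened, because single torque readings were too noisy. I placed it afterwards.
- The pad stopped after about 7.2 mm of travel in the scene images, which puts first touch near 1.85 rad of turning.
- The noisier torque readings put it between about 1.7 and 1.95 rad.
- The final turn measured 3.42 rad, so it ended about 1.57 rad past touch. I trust that to about ±0.12 rad from the images. The torque readings alone would allow about ±0.35 rad.

**Neighbouring things:** The jars and the salt cellar look unmoved in the last pictures. I never went near the cezve, but I didn't check it again at the end.

**One disagreement:** The scene camera's absolute positions were about 10 mm off from the other cameras. I used it only for relative motion and took positions from the wrist camera.

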